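# Tip two painted trivets down, picture up

### The job

The two painted trivets standing on edge on the felt mat are ready for varnish: with the outside of closed fingers, gently push each one over so that it lies flat on the felt with its painted picture facing up and its wooden back down. Only push them, in either order: do not pinch, lift or drag them about, and leave the paint jars and everything else on the table where they are.

Things in the scene. Friction and masses are not known exactly. Their poses are not given: they have to be found in the camera images.
- felt_mat: grey felt mat, 340 mm (x) by 580 mm (y), 6 mm thick, fixed to the table; origin at the centre of its underside, on the table top; z up
- blue_trivet: trivet 110 x 110 x 20 mm standing on one edge on the felt. Picture face: glossy white tile (7 mm of the thickness) with a blue six-petalled flower and blue border; other face: plain dark-brown wooden back (13 mm). Both strips show from above. Origin: middle of the edge face it starts standing on; z up its 110 mm height, y along its width, -x out of the picture, +x out of the wooden back
- blue_trivet_center (a point): centre of the blue trivet (55 mm above the edge it stands on, half-way through its thickness); same axes as the trivet. It weighs 0.2 to 0.4 kg, stands freely on its 20 mm foot and falls by itself once it leans about 10 degrees, away from the side pushed near its top
- red_trivet: trivet 110 x 110 x 20 mm standing on one edge on the felt. Picture face: glossy white tile (7 mm of the thickness) with a red five-petalled flower and red border; other face: plain dark-brown wooden back (13 mm). Both strips show from above. Origin: middle of the edge face it starts standing on; z up its 110 mm height, y along its width, -x out of the picture, +x out of the wooden back
- red_trivet_center (a point): centre of the red trivet (55 mm above the edge it stands on, half-way through its thickness); same axes as the trivet. It weighs 0.2 to 0.4 kg, stands freely on its 20 mm foot and falls by itself once it leans about 10 degrees, away from the side pushed near its top
- green_jar: small paint jar, green with a white lid, 37 mm across, 56 mm tall, standing on the middle of the felt mat between the trivets; leave alone; origin at the centre of its underside, z up
- yellow_jar: small paint jar, yellow with a white lid, 37 mm across, 56 mm tall, standing on the middle of the felt mat between the trivets; leave alone; origin at the centre of its underside, z up
- brush_cup: blue ceramic cup, 76 mm across, 95 mm tall, with brushes reaching up to about 200 mm, beside the mat; leave alone; origin at the centre of its underside, z up
- water_bottle: clear water bottle with blue cap, 64 mm across, 190 mm tall, beside the mat; leave alone; origin at the centre of its underside, z up
- red_tin: red tin box, 114 x 154 mm, 58 mm tall, beside the mat; leave alone; origin at the centre of its underside, z up
- dip_bowl: white bowl, 90 mm across, 35 mm tall, beside the mat; leave alone; origin at the centre of its underside, z up
- pink_tumbler: pink lidded tumbler, 64 mm across, 130 mm tall, beside the mat; leave alone; origin at the centre of its underside, z up

How it is judged:
By the outcome, as a careful person would: the job done as asked, in the order asked, and still so for the second after the job is handed in, with the robot touching nothing.
It also fails if it takes over 45 s, if anything falls off the work surface, if the arm or the gripper's body presses on something with over 40 N, if the wrist force passes 120 N, or if a joint passes its speed limit or range.

### The arm

A 6-joint arm with a two-finger parallel gripper is mounted at the origin on the work surface. World frame = base frame: x ahead of the robot, y to its left, z up, the work surface at z = 0. Lengths are in m, angles in rad, forces in N, time in s.
With the tool pointing down it reaches from about 0.325 to 0.9 m from the base axis. Payload 6.1 kg.
Tool frame: the origin (TCP) lies at the very end of the fingers, on their centre line; the grasp point (between the pads) lies 19 mm behind it (robot.hold_point_z is the distance from the TCP to the grasp point, in m); z points along the fingers, y is the line along which they close (so a half turn about z gives the same grasp; the last joint's range is limited). The gripper opens to 85 mm and grips with 20 to 120 N. Pads are 22 mm wide; open, the fingers measure 114 mm over their backs; the gripper's body (76 mm by 85 mm) begins 54 mm behind the grasp point. The pads swing forward as they close: fully open they stand 13 mm farther back than shut.
Start: joints at [-1.424, 0.22, 1.526, -0, 1.395, -0.126], TCP at [0.168, -0.602, 0.231] pointing down, gripper open.
Joint ranges: [-2.98, 2.98], [-0.91, 2.08], [0.09, 2.57], [-1.24, 4.39], [0.2, 2.65], [-2.68, 2.68]. Speed limits (rad/s): [2.57, 2.57, 3.01, 3.14, 3.14, 3.14].

### API

Orientations are given as [roll, pitch, yaw] about the fixed x, y, z axes, in that order (R = Rz(yaw) Ry(pitch) Rx(roll)).
In Python, from bench import robot gives the robot as it stands.
- The arm moves only by the tool apply_moves, never from a script. Its argument "moves" is a list of rows, each a list of 4 numbers: the shift along the tool's x, y, z in cm, then the turn about the tool's z in degrees. In form: [[x, y, z, roll], ...]. A call has 1 to 5 rows; each row shifts and turns the commanded pose from where the row before left it, along the tool's axes as they then stand; what a row does not reach is not made up. A row lasts 1/8 s, in which the tool goes at most 62.5 mm and 10.7 degrees, less where a joint would pass 70% of its speed; a pose out of reach is approached as far as the arm can. A call with a gripper value outside its range is refused whole. "jaw" is the closure, from -1 (fully open) to 1 (shut), set as the call begins (left out, the last holds). The fingers move at their own pace and stop on an object; "squeeze" is the grip in N (left out, the last holds). Time passes only in rows, so rows that do not move let the fingers close. It gives the time, the measured TCP pose, the force, the opening and the grip force at its end, in the units of the state.
- robot.sense(): the state, without advancing time (a new reading comes with each control period).
- robot.get_image(name): name is "side" or "top" or "wrist"; returns the picture (420x560x3 uint8, blue, green, red); there is no depth.
- robot.camera_model(name): a dict with "K" (3x3 intrinsics, pixels), "world_from_camera" (4x4, takes a point from camera to world coordinates); the wrist camera has in their place "hand_eye" (4x4, takes a point from camera to tool coordinates, whose origin is the TCP and whose axes are the flange's). Camera axes: x right, y up, looking along -z (the intrinsics and any distortion apply to the point x, -y, -z); pixel columns grow to the right and rows downward; lengths in m; the calibration is good to about 2 mm. A picture is of the moment at which its call begins: read the wrist's pose just before it. camera_model takes no time and is no camera call.
- robot.sign_off(): hands the job in; it is judged then, once.
The state is a dict: "t": time; "qpos": joint angles; "qvel": joint speeds; "tau": joint torques, N m; "tcp_pos": TCP position; "orientation": TCP orientation; "ft_force": force on the tool from outside, world axes, zero at the start; "ft_torque": the same for the moment, N m; "grip_width": finger opening in m; "grasp_force": force on a finger pad.
Only numpy, scipy, OpenCV 4.12 (cv2) and the standard library are available. Lean on these libraries where they do the work, as an engineer would, in place of code of your own. Each camera call takes 0.05 s, during which the arm holds its last target. There are 200 camera calls.

## Working session

There is one attempt and no reset: what is moved stays moved. The work goes in short steps, Python scripts to look and compute and a tool call to move; the robot and the scene stay as the last step left them, time stands still between calls to the robot, and variables do not carry over. Pictures are saved under pics/ and viewed, at most 10 in all, crops included, and the job is handed in when it is done.

Besides the shell and the picture viewer there is one more tool, called after "Emit:" by a JSON object that holds its "api" and its "payload", one argument or row to a line. apply_moves: Moves the arm, as the interface text tells. Its arguments: {"type":"object","properties":{"moves":{"type":"array"},"jaw":{"type":"number"},"squeeze":{"type":"number"}},"required":["moves"]}

```bash
mkdir -p pics; python3 - <<'E'
from bench import robot
import cv2,json
s=robot.sense();print(s['t'],s['tcp_pos'],s['orientation'],s['ft_force'],s['grip_width'])
for n in('top','side'):
    cv2.imwrite(f'pics/{n}0.png',robot.get_image(n));c=robot.camera_model(n);print(n,{k:(v.tolist() if hasattr(v,'tolist') else v) for k,v in c.items()})
E
```

```text
0.0 [ 0.16827623 -0.60129176  0.23017356] [-3.13966136e+00 -2.35798193e-04  2.72756866e-01] [-0.53612526  0.14133031  0.93075727] 0.08545257304127742
top {'K': [[437.72369363246673, 0.0, 276.450672312136], [0.0, 437.72369363246673, 209.1291871268012], [0.0, 0.0, 1.0]], 'world_from_camera': [[0.02727491536184453, 0.9827686862477191, -0.18281626930592465, 0.2511005695835797], [-0.9996127042686899, 0.02782522544801035, 0.00044530147586791484, -0.020234675253552936], [0.005524532255424381, 0.18273331978514368, 0.9831469947996887, 1.345299082365722], [0.0, 0.0, 0.0, 1.0]]}
side {'K': [[427.04414140997795, 0.0, 272.4940583288721], [0.0, 427.04414140997795, 206.97384761416222], [0.0, 0.0, 1.0]], 'world_from_camera': [[-0.9346319133374665, 0.2541740767027587, -0.24871414375432485, 0.21922723464703686], [-0.35499344136182975, -0.6254631166738572, 0.6948205137089075, 0.7420558718006167], [0.021043839032648313, 0.7376933159605861, 0.6748079196525802, 0.8353056274312091], [0.0, 0.0, 0.0, 1.0]]}
```

View pics/top0.png

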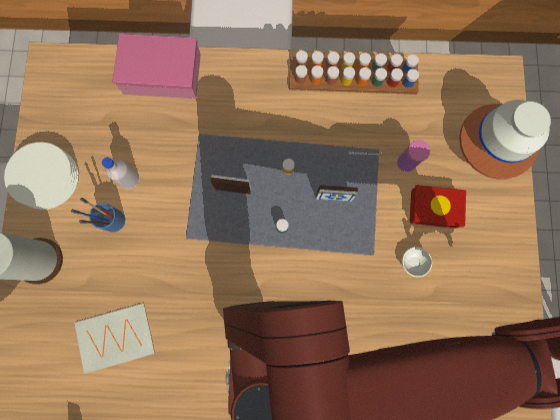

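View pics/side0.png

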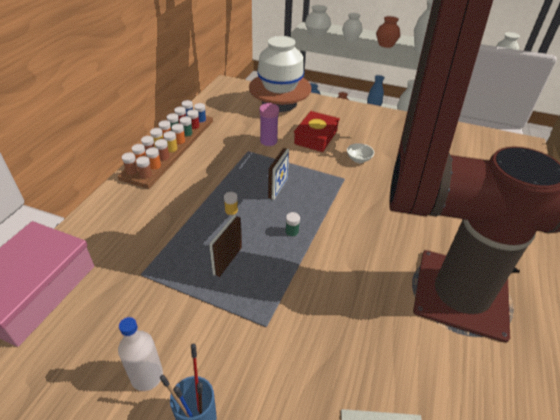

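The top view shows two trivets. The left one, at about (231,185), turns its brown back to the robot. The right one, at about (337,194), turns its blue picture to the robot. The green jar is at (282,226) and the yellow jar at (288,165). I'll zoom in to get the edges.

```bash
cat > h.py <<'E'
from bench import robot
import numpy as np,cv2
def ray(n,uv,z):
    c=robot.camera_model(n);K=np.array(c['K']);T=np.array(c['world_from_camera'])
    d=np.linalg.solve(K,[uv[0],uv[1],1]);d=T[:3,:3]@[d[0],-d[1],-d[2]];o=T[:3,3]
    return (o+d*(z-o[2])/d[2]).round(4)
E
python3 - <<'E'
import cv2,numpy as np
from h import *
a=cv2.imread('pics/top0.png');b=cv2.imread('pics/side0.png')
f=lambda i,x,y,w,h,s:cv2.resize(i[y:y+h,x:x+w],None,fx=s,fy=s,interpolation=cv2.INTER_CUBIC)
t=np.hstack([f(a,205,165,66,50,6),f(a,302,170,66,50,6)])
s=np.hstack([f(b,200,205,66,75,4),f(b,250,145,66,75,4),f(a,270,150,33,37,8)[:300,:264]])
cv2.imwrite('pics/z.png',np.vstack([t,s[:, :792]]))
for n,uv,z in [('top',(282,225),.062),('top',(288.5,164.5),.062)]:print(ray(n,uv,z))
E
```

```text
Traceback (most recent call last):
ValueError: all the input array dimensions except for the concatenation axis must match exactly, but along dimension 0, the array at index 0 has size 300 and the array at index 2 has size 296
```

```bash
python3 - <<'E'
import cv2,numpy as np
from h import *
a=cv2.imread('pics/top0.png');b=cv2.imread('pics/side0.png')
f=lambda i,x,y,w,h,s:cv2.resize(i[y:y+h,x:x+w],None,fx=s,fy=s,interpolation=cv2.INTER_CUBIC)
t=np.hstack([f(a,205,165,66,50,6),f(a,302,170,66,50,6)])
s=np.hstack([f(b,200,205,99,75,4),f(b,240,145,99,75,4)])
cv2.imwrite('pics/z.png',np.vstack([t,s]))
for n,uv,z in [('top',(282,225),.062),('top',(288.5,164.5),.062)]:print(ray(n,uv,z))
E
```

```text
[ 0.4424 -0.0386  0.062 ]
[ 0.6287 -0.0537  0.062 ]
```

View pics/z.png

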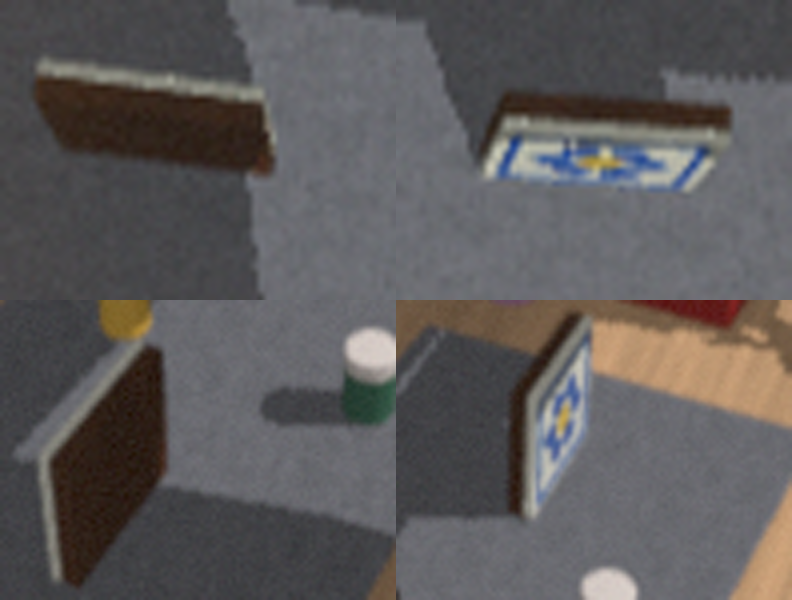

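```bash
python3 - <<'E'
from h import *
P={'redtop_far':[(211.7,175.2),(248.7,179.9),.116],'redfoot_near':[(216.3,190),(249.9,193.8),.006],
'bluetop_far':[(320.2,185.7),(358,187.8),.116],'bluetop_near':[(319.3,190.5),(357.7,194.2),.116],'bluefoot_near':[(317.2,199.7),(351.3,202),.006]}
for k,(a,b,z) in P.items():
    a=ray('top',a,z);b=ray('top',b,z);d=b-a
    print(k,a,b,'len',np.linalg.norm(d).round(4),'mid',(a+b)/2,'dir deg',np.degrees(np.arctan2(d[0],-d[1])).round(1))
# side: top edges of face
S={'redtop_pic(far)':[(200+40/4,205+160/4),(200+138/4,205+42/4),.116],'redtop_back':[(200+52/4,205+168/4),(200+150/4,205+48/4),.116],'bluetop_pic':[(240+(530-396)/4,145+92/4),(240+(590-396)/4,145+20/4),.116]}
for k,(a,b,z) in S.items():
    a=ray('side',a,z);b=ray('side',b,z);print(k,a,b,np.linalg.norm(a-b).round(4),(a+b)/2)
for uv,z in[((120,160),.19),((441,200),.058),((413,152),.13)]:print(ray('top',uv,z))
E
```

```text
redtop_far [0.5743 0.1694 0.116 ] [0.5633 0.0618 0.116 ] len 0.1082 mid [0.5688 0.1156 0.116 ] dir deg -5.8
redfoot_near [0.5558 0.1693 0.006 ] [0.5466 0.0636 0.006 ] len 0.1061 mid [0.5512  0.11645 0.006  ] dir deg -5.0
bluetop_far [ 0.552  -0.1452  0.116 ] [ 0.5489 -0.2543  0.116 ] len 0.1091 mid [ 0.55045 -0.19975  0.116  ] dir deg -1.6
bluetop_near [ 0.5378 -0.1427  0.116 ] [ 0.53   -0.2533  0.116 ] len 0.1109 mid [ 0.5339 -0.198   0.116 ] dir deg -4.0
bluefoot_near [ 0.5337 -0.1474  0.006 ] [ 0.5294 -0.254   0.006 ] len 0.1067 mid [ 0.53155 -0.2007   0.006  ] dir deg -2.3
redtop_pic(far) [0.5702 0.174  0.116 ] [0.5592 0.0651 0.116 ] 0.1095 [0.5647  0.11955 0.116  ]
redtop_back [0.5612 0.177  0.116 ] [0.5503 0.0671 0.116 ] 0.1104 [0.55575 0.12205 0.116  ]
bluetop_pic [ 0.5386 -0.1493  0.116 ] [ 0.5286 -0.2471  0.116 ] 0.0983 [ 0.5336 -0.1982  0.116 ]
[0.5905 0.4109 0.19  ]
[ 0.5324 -0.515   0.058 ]
[ 0.6567 -0.412   0.13  ]
```

Emit:
{"api": "apply_moves", "payload": {
  "moves": [
    [0, 0, 0, 10],
    [0, 0, 0, 10],
    [0, 0, 0, 0],
    [0, 0, 0, 0]
  ],
  "jaw": 1
}}

```text
t: 0.6
tcp_pos: [0.1684, -0.6017, 0.231]
orientation: [-3.141, 0.0, -0.073]
ft_force: [-0.5, -0.3, -0.3]
grip_width: 0.0126
grasp_force: 0.0
```

Emit:
{"api": "apply_moves", "payload": {
  "moves": [
    [2.7, -4.2, 0, 0],
    [2.7, -4.2, 0, 0],
    [2.7, -4.2, 0, 0],
    [2.7, -4.2, 0, 0],
    [2.7, -4.2, 0, 0]
  ]
}}

```text
t: 1.23
tcp_pos: [0.3198, -0.4014, 0.2314]
orientation: [3.141, -0.0, -0.074]
ft_force: [-0.3, 0.1, -0.4]
grip_width: 0.0
grasp_force: 0.0
```

Emit:
{"api": "apply_moves", "payload": {
  "moves": [
    [2.7, -4.2, 0, 0],
    [2.7, -4.2, 0, 0],
    [2.7, -4.2, 0, 0],
    [2.7, -4.2, 0, 0],
    [2.7, -4.2, 0, 0]
  ]
}}

```text
t: 1.85
tcp_pos: [0.4704, -0.2023, 0.2315]
orientation: [3.141, -0.001, -0.074]
ft_force: [-0.2, -1.0, 0.0]
grip_width: 0.0001
grasp_force: 0.0
```

Emit:
{"api": "apply_moves", "payload": {
  "moves": [
    [0, 0, 4, 0],
    [0, 0, 5, 0],
    [0, 0, 4, 0],
    [0, 0, 1, 0],
    [0, 0, 0, 0]
  ]
}}

```text
t: 2.48
tcp_pos: [0.4697, -0.2038, 0.0916]
orientation: [-3.141, 0.0, -0.075]
ft_force: [0.7, 0.3, 0.3]
grip_width: -0.0003
grasp_force: 0.0
```

Emit:
{"api": "apply_moves", "payload": {
  "moves": [
    [1.5, 0, 0, 0],
    [1, 0, 0, 0],
    [0.5, 0, 0, 0],
    [0.5, 0, 0, 0],
    [0.5, 0, 0, 0]
  ]
}}

```text
t: 3.1
tcp_pos: [0.5097, -0.2067, 0.0912]
orientation: [-3.141, 0.0, -0.076]
ft_force: [-0.7, -0.3, 0.3]
grip_width: 0.0004
grasp_force: 0.0
```

```bash
python3 - <<'E'
from h import *
f=lambda i,x,y,w,h,s:cv2.resize(i[y:y+h,x:x+w],None,fx=s,fy=s,interpolation=cv2.INTER_CUBIC)
a=f(robot.get_image('top'),270,130,130,100,3);b=f(robot.get_image('side'),220,100,130,100,3)
cv2.imwrite('pics/a.png',np.hstack([a,b]))
E
```

```text
(no output)
```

View pics/a.png

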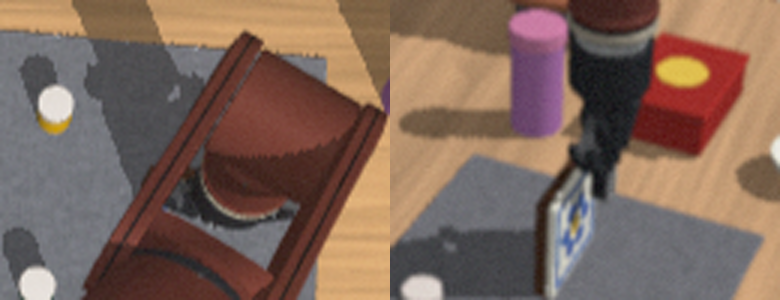

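The side view shows the closed fingers in front of the blue picture face, near its top and still clear of it. I'll push slowly from here.

Emit:
{"api": "apply_moves", "payload": {
  "moves": [
    [0.4, 0, 0, 0],
    [0.4, 0, 0, 0],
    [0.4, 0, 0, 0],
    [0.4, 0, 0, 0],
    [0.4, 0, 0, 0]
  ]
}}

```text
t: 3.82
tcp_pos: [0.5297, -0.2083, 0.0913]
orientation: [-3.142, 0.0, -0.076]
ft_force: [-0.0, -0.1, 0.2]
grip_width: 0.0001
grasp_force: 0.1
```

Emit:
{"api": "apply_moves", "payload": {
  "moves": [
    [0.4, 0, 0, 0],
    [0.4, 0, 0, 0],
    [0.4, 0, 0, 0],
    [0.4, 0, 0, 0],
    [0.4, 0, 0, 0]
  ]
}}

```text
t: 4.45
tcp_pos: [0.5497, -0.2098, 0.0913]
orientation: [3.142, -0.0, -0.076]
ft_force: [0.1, -1.0, 0.2]
grip_width: -0.0002
grasp_force: 0.0
```

```bash
python3 - <<'E'
from h import *
f=lambda i,x,y,w,h,s:cv2.resize(i[y:y+h,x:x+w],None,fx=s,fy=s,interpolation=cv2.INTER_CUBIC)
cv2.imwrite('pics/b.png',f(robot.get_image('side'),180,100,170,120,3))
E
```

```text
(no output)
```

View pics/b.png

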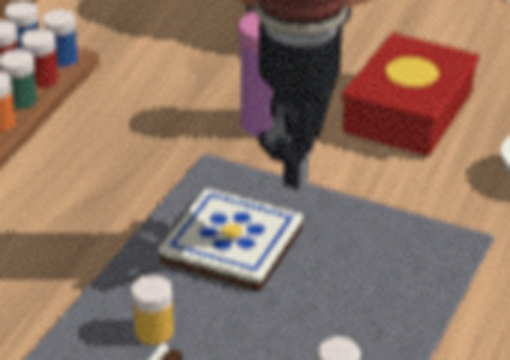

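The blue trivet lies flat with its picture up. Next is the red one, which I'll push from its far side.

Emit:
{"api": "apply_moves", "payload": {
  "moves": [
    [-0.5, 0, -4, 0],
    [0, 0, -5, 0],
    [0, 0, -4, 0],
    [0.8, -4, 0, 0],
    [0.8, -5, 0, 0]
  ]
}}

```text
t: 5.12
tcp_pos: [0.5678, -0.121, 0.2224]
orientation: [3.141, -0.002, -0.079]
ft_force: [-0.8, -0.0, 0.2]
grip_width: -0.0001
grasp_force: 0.0
```

Emit:
{"api": "apply_moves", "payload": {
  "moves": [
    [0.8, -5, 0, 0],
    [0.8, -5, 0, 0],
    [0.8, -5, 0, 0],
    [0.8, -5, 0, 0],
    [0.8, -4, 0, 1]
  ]
}}

```text
t: 5.75
tcp_pos: [0.6255, 0.1175, 0.2213]
orientation: [-3.141, -0.0, -0.093]
ft_force: [0.2, 0.2, -0.2]
grip_width: -0.0001
grasp_force: 0.0
```

Emit:
{"api": "apply_moves", "payload": {
  "moves": [
    [0, 0, 4, 0],
    [0, 0, 5, 0],
    [0, 0, 4, 0],
    [0, 0, 0, 0],
    [-1, 0, 0, 0]
  ]
}}

```text
t: 6.38
tcp_pos: [0.6167, 0.1163, 0.0931]
orientation: [-3.141, -0.003, -0.094]
ft_force: [0.0, 0.6, -0.1]
grip_width: 0.0003
grasp_force: 0.0
```

Emit:
{"api": "apply_moves", "payload": {
  "moves": [
    [-1, 0, 0, 0],
    [-0.5, 0, 0, 0],
    [-0.5, 0, 0, 0],
    [-0.4, 0, 0, 0],
    [-0.4, 0, 0, 0]
  ]
}}

```text
t: 7.0
tcp_pos: [0.5873, 0.119, 0.0914]
orientation: [3.142, -0.0, -0.094]
ft_force: [1.3, -0.0, 0.1]
grip_width: 0.0001
grasp_force: 0.0
```

Emit:
{"api": "apply_moves", "payload": {
  "moves": [
    [-0.4, 0, 0, 0],
    [-0.4, 0, 0, 0],
    [-0.4, 0, 0, 0],
    [-0.4, 0, 0, 0],
    [-0.4, 0, 0, 0]
  ]
}}

```text
t: 7.62
tcp_pos: [0.5673, 0.1208, 0.0913]
orientation: [3.142, 0.0, -0.094]
ft_force: [0.2, -0.2, 0.1]
grip_width: 0.0001
grasp_force: 0.0
```

```bash
python3 - <<'E'
from h import *
f=lambda i,x,y,w,h,s:cv2.resize(i[y:y+h,x:x+w],None,fx=s,fy=s,interpolation=cv2.INTER_CUBIC)
cv2.imwrite('pics/c.png',f(robot.get_image('side'),140,110,220,180,3))
E
```

```text
(no output)
```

View pics/c.png

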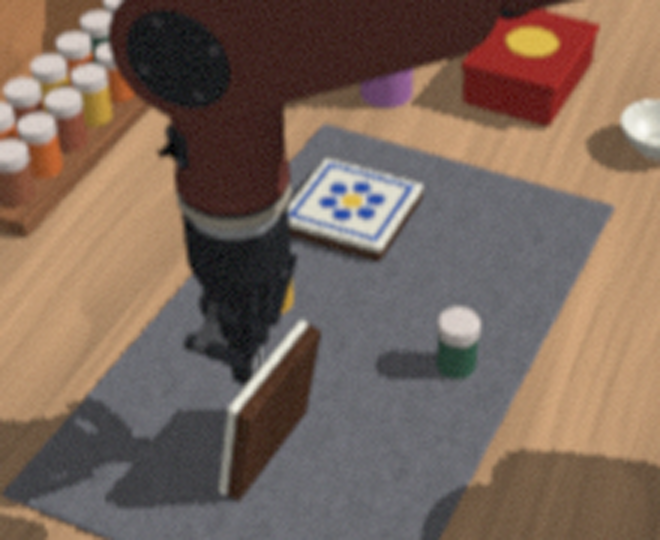

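The red trivet is just tilting, with the fingers behind its picture side and the jars untouched. I'll keep pushing.

Emit:
{"api": "apply_moves", "payload": {
  "moves": [
    [-0.4, 0, 0, 0],
    [-0.4, 0, 0, 0],
    [-0.4, 0, 0, 0],
    [-0.4, 0, 0, 0],
    [0, 0, 0, 0]
  ]
}}

```text
t: 8.3
tcp_pos: [0.5514, 0.1224, 0.0913]
orientation: [-3.142, 0.0, -0.094]
ft_force: [-0.1, -0.3, 0.2]
grip_width: 0.0
grasp_force: 0.0
```

Emit:
{"api": "apply_moves", "payload": {
  "moves": [
    [0, 0, 0, 0],
    [0.5, 0, -2, 0],
    [0, 0, -4, 0],
    [0, 0, -4, 0],
    [0, 0, -4, 0]
  ]
}}

```text
t: 8.93
tcp_pos: [0.5567, 0.1218, 0.2326]
orientation: [-3.142, -0.0, -0.094]
ft_force: [0.4, 0.4, -0.2]
grip_width: -0.0002
grasp_force: 0.0
```

```bash
python3 - <<'E'
from h import *
f=lambda i,x,y,w,h,s:cv2.resize(i[y:y+h,x:x+w],None,fx=s,fy=s,interpolation=cv2.INTER_CUBIC)
cv2.imwrite('pics/d.png',f(robot.get_image('side'),140,110,220,180,3))
E
```

```text
(no output)
```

View pics/d.png

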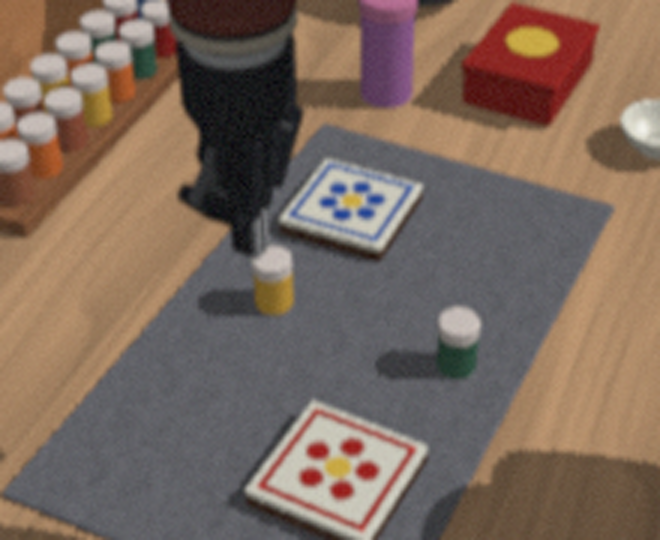

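Both trivets lie flat with their pictures up, the jars are standing, and the arm is clear.

```bash
python3 -c "
from bench import robot
print(robot.sign_off())"
```

```text
the job is handed in; nothing more can be done
None
```

Both trivets were pushed over with closed fingers and lie flat on the felt with their pictures up; the paint jars are still standing where they were, and the job is handed in.

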